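Push the dish tray into the imaging box and shut its door

ROBOT

A 6-joint arm with a two-finger parallel gripper is mounted at the origin on the work surface. World frame = base frame: x ahead of the robot, y to its left, z up, the work surface at z = 0. Lengths are in mm, angles in rad, forces in N, time in s.
With the tool pointing down it reaches from about 350 to 850 mm from the base axis. Payload 8.1 kg.
Tool frame: the origin (TCP) lies midway between the tips of the shut fingers; the grasp point (between the pads) lies robot.hold_point_z behind it (robot.hold_point_z is the distance from the TCP to the grasp point, in mm); z points along the fingers, y is the line along which they close (so a half turn about z gives the same grasp; the last joint's range is limited). The gripper opens to 85 mm and grips with 20 to 120 N. Pads are 22 mm wide; open, the fingers measure 114 mm over their backs; the gripper's body (76 mm by 85 mm) begins 54 mm behind the grasp point. The pads swing forward as they close: fully open they stand 13 mm farther back than shut.
Start: joints at [1.043, 0.13, 1.488, -0, 1.523, -0.085], TCP at [257.063, 542.148, 231.292] pointing down, gripper open.
Joint ranges: [-2.96, 2.96], [-0.89, 2.26], [0.02, 2.5], [-1.34, 4.48], [0, 2.73], [-2.66, 2.66]. Speed limits (rad/s): [2.39, 2.39, 2.79, 3.14, 3.14, 3.14].

INTERFACE

Orientations are given as a unit quaternion [x, y, z, w].
In Python, from bench import robot, hand, ik, get_obs, capture, job_done gives the robot as it stands. Calls block until the motion is done:
- robot.move_ptp(position, orientation): joint-space move of the TCP to a pose.
- robot.move_linear(position, attitude=None, velocity=150, stop_force=None): straight line of the TCP; attitude=None keeps the orientation; velocity is the mean speed in mm/s. With stop_force (N) it stops when the force on the tool has changed by that much, and returns True; else False.
- robot.movej(angles): joint-space move.
- hand.gripper_open() and hand.close_gripper(grip_force=None): open the fingers fully, or close them until they stop; grip_force is the grip in N (None keeps the last).
- robot.hold(seconds).
- ik(position, orientation): joint angles nearest the present ones, or None.
- get_obs(): the state.
- capture(name): name is "scene" or "top" or "wrist"; returns a dict with "pixels" (384x512x3 uint8, red, green, blue), "mtx" (3x3 intrinsics, pixels), "R" (3x3) and "t" (3): a world point X has camera coordinates R X + t. Camera axes: x right, y down, z forward; pixel columns grow to the right and rows downward; lengths in mm; the calibration is good to about 2 mm. A picture is of the moment at which its call begins. There is no depth.
A pose or a line that the arm cannot do raises robot.MotionError and nothing moves.
- job_done(): hands the job in; it is judged then, once.
The state is a dict: "time": time; "joint_positions": joint angles; "joint_vel": joint speeds; "joint_torque": joint torques, N m; "ee_pos": TCP position; "tool_rot": TCP orientation; "ft_force": force on the tool from outside, world axes, zero at the start; "moment": the same for the moment, N m; "finger_gap": finger opening in mm; "finger_force": force on a finger pad.
Only numpy, scipy, OpenCV 4.12 (cv2) and the standard library are available. Lean on these libraries where they do the work, as an engineer would, in place of code of your own. Each camera call takes 0.05 s, during which the arm holds its last target. There are 200 camera calls.

TASK

Get the dish ready for imaging: with the fingertips, gently push the imaging box's open tray fully home, then swing the box's door fully shut over it. Push on the outer faces only, gripping nothing, do not slam, and leave the dish in the tray untouched and lying flat. Do not knock or move the jar, the cup or the bottle standing nearby.

Things in the scene. Friction and masses are not known exactly. Their poses are not given: they have to be found in the camera images.
- imager: Fixed white metal imaging box on the black bench, 200 (x) x 150 (y) x 100 mm (z), walls 6 mm, open at the front. Origin: centre of its underside; +x points to its back, -x out of the open front (towards the robot, box yaw within 0.3 rad), +y to its left, z up; front plane at x = -100 mm. A black camera, 64 mm wide, stands on the roof at x = +50 mm, y = 0, up to 175 mm above the bench.
- tray (a joint): How far the tray sticks out of the box's front, in m: 0 = fully home (its front face flush with the box's front plane), stop at 0.12 when out. It slides along the box's x, needs about 1.5 N plus 6 N per m/s, and stays where it is left.
- tray_front (a point): Middle of the top edge of the tray's front face. The tray is 120 mm wide (y) and 170 mm deep; its grey front panel is 9 mm thick and 74 mm tall, from 10 to 84 mm above the bench; its aluminium side and back walls are 30 mm tall. Axes as the box's; push the face towards +x of the box.
- tray_floor (a point): Centre of the tray's inner floor, 14 mm above the bench; axes as the box's.
- door (a joint): Door angle in rad: 0 = shut, flat against the box's front, grows as it opens; stop at 1.95 (fully open). At the start it stands open, sticking out of the box's front on its left (+y) side. A weak friction hinge: about 0.04 N m plus 0.05 N m per rad/s; it stays where it is left.
- door_hinge (a point): Point on the door's vertical hinge axis, at the outer face of the door, at half height (50 mm above the bench); in the box's frame at x = -113, y = +74 mm, fixed. Its axes turn with the door: -y points along the door to its free edge, -x is the outward normal of the outer face.
- door_edge (a point): Middle of the door's free edge, at the outer face, 148 mm from the hinge. The door is 148 mm wide, 96 mm tall (2 to 98 mm above the bench), 12 mm thick, grey outside and white inside; a steel strip 10 mm wide, 50 mm tall, stands 5 mm proud of its outer face 12 mm from the free edge.
- dish: Loose closed culture dish, clear with an amber top, 60 mm across, 15 mm tall, 30 g, lying on the tray's floor. Origin: centre of its underside.
- jar: Loose glass jar, 48 mm across, 75 mm tall, near the box. Origin: centre of its underside. To be left alone.
- cup: Loose small steel cup, 52 mm across, 45 mm tall, near the box. Origin: centre of its underside. To be left alone.
- bottle: Loose white bottle, 44 mm across, 100 mm tall, near the box. Origin: centre of its underside. To be left alone.
Not all that is in view belongs to the job. There is more than one size of the dish; the job needs the largest.

How it is judged (in metres and radians):
On the way, in this order (a step that is already met when the one before it is completed fails the run):
1. the tray is pushed fully home while the door stands open (value of joint tray below 0.005 m and value of joint door above 0.8 rad), for 0.2 s.
2. the door is pushed shut (value of joint door below 0.05 rad), for 0.2 s.
At the end, for the whole second after the job is handed in: The tray is home to within 6 mm, the door shut to within 0.06 rad, and the dish at rest, flat on the tray's floor (value of joint tray below 0.006 m and value of joint door below 0.06 rad and angle between dish's own z axis and vertical below 0.1 rad and x of dish in the frame of tray_floor between -0.08 and 0.08 m and y of dish in the frame of tray_floor between -0.06 and 0.06 m and z of dish in the frame of tray_floor below 0.008 m and linear speed of dish below 0.02 m/s); the robot touches nothing.
It fails at once if the jar, cup or bottle is moved more than 20 mm, lifted or tipped ((distance of jar from where it was at the start of the episode above 0.02 m or angle between jar's own z axis and vertical above 0.5 rad) or (distance of cup from where it was at the start of the episode above 0.02 m or angle between cup's own z axis and vertical above 0.5 rad) or (distance of bottle from where it was at the start of the episode above 0.02 m or angle between bottle's own z axis and vertical above 0.5 rad)).
It fails at once if the robot touches the dish, or the dish is lifted off the tray's floor by 15 mm or tips (contact force between any of the arm, the fingers and dish above 0.5 N or z of dish in the frame of tray_floor above 0.015 m or angle between dish's own z axis and vertical above 0.4 rad).
It fails at once if the door or the tray's front is gripped (fingers press on an inner face with over 8 N) (contact force between the fingers and door_inside above 8 N or contact force between the fingers and tray_inside above 8 N).
It fails at once if the door is swung into the tray while the tray still sticks out (value of joint door below 0.9 rad and value of joint tray above 0.02 m).
It fails at once if the tray is slammed (over 0.5 m/s) or the door is slammed (over 5 rad/s) (velocity of joint tray below -0.5 m/s or velocity of joint door below -5 rad/s).
It also fails if it takes over 48 s, if anything falls off the work surface, if the arm or the gripper's body presses on something with over 40 N, if the wrist force passes 120 N, or if a joint passes its speed limit or range.

## Working session

There is one attempt and no reset: what is moved stays moved. The work goes in short steps, each a Python script; the robot and the scene stay as the last script left them, time stands still between calls to the robot, and variables do not carry over. Pictures are saved under pics/ and viewed, at most 10 in all, crops included, and the job is handed in when it is done.

```bash
mkdir -p pics; python3 - <<'E'
from bench import *
import cv2,pickle
d={}
for n in("scene","top"):
    c=capture(n);d[n]=c;cv2.imwrite(f"pics/{n}0.png",c["pixels"][:,:,::-1])
    print(n,c["mtx"].tolist(),(-c["R"].T@c["t"]).round(),c["R"].round(3).tolist())
pickle.dump(d,open("c0.pkl","wb"))
o=get_obs();print(o["time"],o["tool_rot"],o["finger_gap"],robot.hold_point_z)
E
```

```text
scene [[380.0811725478868, 0.0, 261.34409980175144], [0.0, 380.0811725478868, 202.69611537872473], [0.0, 0.0, 1.0]] [ 926. -270.  590.] [[0.642, 0.766, 0.001], [0.583, -0.488, -0.649], [-0.497, 0.417, -0.761]]
top [[445.50363257995144, 0.0, 245.64074861403438], [0.0, 445.50363257995144, 190.4508226681684], [0.0, 0.0, 1.0]] [ 389.   -6. 1057.] [[-0.012, -1.0, -0.019], [-0.981, 0.015, -0.192], [0.193, 0.016, -0.981]]
0.1 [ 2.19592983e-01  9.75591236e-01 -7.76067941e-04 -2.43465776e-04] 84.79752170843338 18.700000000000003
```

View pics/scene0.png

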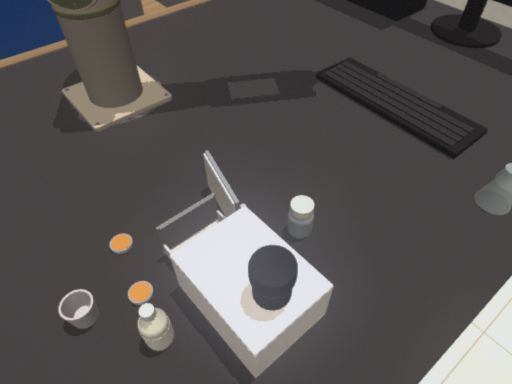

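View pics/top0.png

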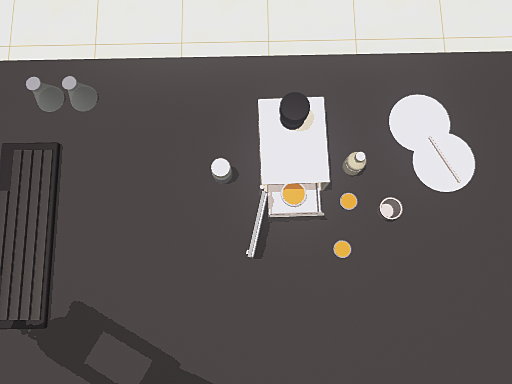

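The scene view shows the box at about (250,285) and its door open at (220,185). The top view shows the roof from about (259,98) to (328,183), the tray front at about (297,214), the door from (265,188) to (250,255), the bottle at (355,162), the jar at (221,170) and the cup at (391,208). I'll enlarge the top view and measure.

```bash
cat > h.py <<'E'
import numpy as np,cv2,pickle
def ray(c,uv,z):
    d=c["R"].T@np.linalg.inv(c["mtx"])@np.array([uv[0],uv[1],1.]); o=-c["R"].T@c["t"]
    return (o+d*(z-o[2])/d[2])
def proj(c,X):
    p=c["mtx"]@(c["R"]@np.asarray(X,float)+c["t"]);return p[:2]/p[2]
E
python3 - <<'E'
from h import *
d=pickle.load(open("c0.pkl","rb"));c=d["top"];im=c["pixels"]
m=(im.min(2)>200).astype(np.uint8);m[:80]=0;m[:,:240]=0;m[:,345:]=0
m=cv2.morphologyEx(m,cv2.MORPH_OPEN,np.ones((9,9)))
cs,_=cv2.findContours(m,0,2);k=max(cs,key=cv2.contourArea)
r=cv2.minAreaRect(k);b=cv2.boxPoints(r);print(b.tolist())
for p in b: print(ray(c,p,100).round(1))
for n,uv,z in(("trayL",(270,215),84),("trayR",(322,213),84),("edge",(250,255),98),("hinge",(265,188),98),("dish",(293,194),29),("bottle",(360,155),100),("jar",(221,164),75),("cup",(392,208),45)):print(n,ray(c,uv,z).round())
cv2.imwrite("pics/crop.png",cv2.resize(im[85:265,205:405,::-1],None,fx=3.3,fy=3.3,interpolation=cv2.INTER_CUBIC))
E
```

```text
[[257.864501953125, 99.04451751708984], [325.2706298828125, 96.4011459350586], [328.6080322265625, 181.50555419921875], [261.201904296875, 184.14892578125]]
[788.5 -20.8 100. ]
[ 791.9 -174.2  100. ]
[ 593.8 -172.4  100. ]
[590.2 -24.7 100. ]
trayL [524. -43.  84.]
trayR [ 527. -157.   84.]
edge [437.   2.  98.]
hinge [582. -33.  98.]
dish [ 580. -100.   29.]
bottle [ 653. -244.  100.]
jar [644.  65.  75.]
cup [ 541. -323.   45.]
```

View pics/crop.png

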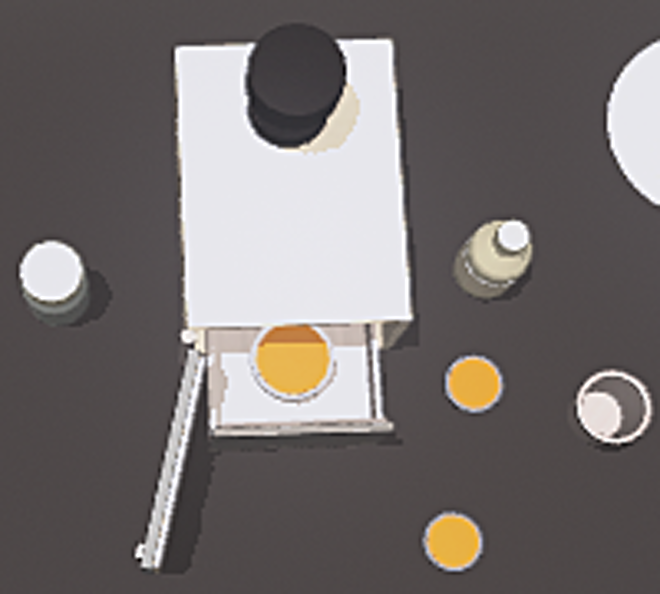

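Fit check: the front edge of the roof is 148 mm long and the door measures about 144 mm, both as expected. The tray is out by about 67 mm, the door angle is about 1.77 rad and the yaw is about 0.02. Now I'll push the tray.

```bash
cat >> h.py <<'E'
from scipy.spatial.transform import Rotation as Ro
YAW=.018; C,S=np.cos(YAW),np.sin(YAW)
F=np.array([591.5,-100.])            # middle of the box's front plane
def W(bx,by,z): # bx from front plane
    return [F[0]+C*bx-S*by,F[1]+S*bx+C*by,z]
def Q(th): return (Ro.from_euler("z",YAW-th)*Ro.from_quat([0,1,0,0])).as_quat()
def doorp(th,r,off,z):
    u=np.array([-np.sin(th),-np.cos(th)]);n=np.array([-np.cos(th),np.sin(th)])
    p=np.array([-13,74])+r*u+off*n
    return W(p[0],p[1],z)
E
python3 - <<'E'
from h import *
from bench import *
hand.close_gripper(20)
robot.move_ptp(W(-125,0,170),Q(0))
robot.move_linear(W(-125,0,55))
print(robot.move_linear(W(-20,0,55),velocity=70,stop_force=12),get_obs()["ee_pos"])
print(robot.move_linear(W(5,0,55),velocity=25,stop_force=15))
o=get_obs();print(o["ee_pos"],o["ft_force"],o["time"],o["joint_positions"])
robot.move_linear(W(-60,0,55));robot.move_linear(W(-110,0,170))
for th in np.linspace(1.77,0,8):
    j=ik(doorp(th,105,14,55),Q(th));print(th.round(2),None if j is None else np.round(j,2))
c=capture("top");cv2.imwrite("pics/t1.png",cv2.resize(c["pixels"][85:265,205:405,::-1],None,fx=3.3,fy=3.3))
E
```

```text
False [ 571.51464749 -100.56820111   55.1319097 ]
True
[ 576.85157517 -100.19720745   54.19419368] [ 0.13491541 -0.36034943  0.21747131] 6.325 [-2.59115521e-01  2.48222821e-01  1.69125050e+00 -7.28064944e-04
  1.20603450e+00 -1.84764468e+00]
1.77 [-0.09 -0.04  2.   -0.    1.18  0.09]
1.52 [-0.15 -0.05  2.01 -0.    1.18 -0.22]
1.26 [-0.21 -0.04  2.   -0.    1.18 -0.53]
1.01 [-0.25 -0.01  1.97 -0.    1.18 -0.83]
0.76 [-0.29  0.04  1.92 -0.    1.18 -1.12]
0.51 [-0.31  0.1   1.86 -0.    1.18 -1.39]
0.25 [-0.32  0.16  1.79 -0.    1.19 -1.66]
0.0 [-0.32  0.23  1.71 -0.    1.2  -1.91]
```

View pics/t1.png

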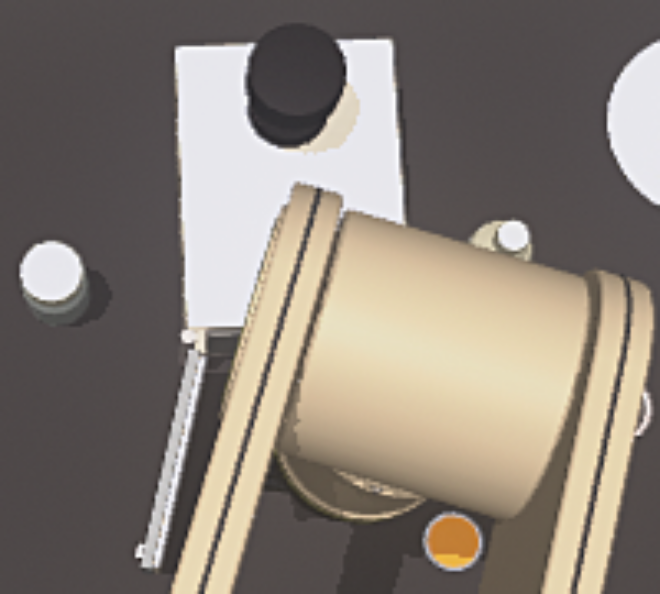

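The tray stopped against a 15 N rise with the tip about 4 mm short of where I expected it, which is within the calibration error. The arm hides the box front at (300,350), and the door at (180,450) hasn't moved. I'll go to the door side and check whether the tray is home before shutting the door.

```bash
python3 - <<'E'
from h import *
from bench import *
th=1.8
robot.move_ptp(doorp(th,105,60,170),Q(th))
robot.move_linear(doorp(th,105,60,55))
for n in("top","scene"):
    c=capture(n);s=(slice(85,265),slice(205,405)) if n=="top" else (slice(150,330),slice(120,320))
    cv2.imwrite(f"pics/{n}2.png",cv2.resize(c["pixels"][s][:,:,::-1],None,fx=3.3,fy=3.3))
print(get_obs()["time"])
E
```

```text
10.6583
```

View pics/top2.png

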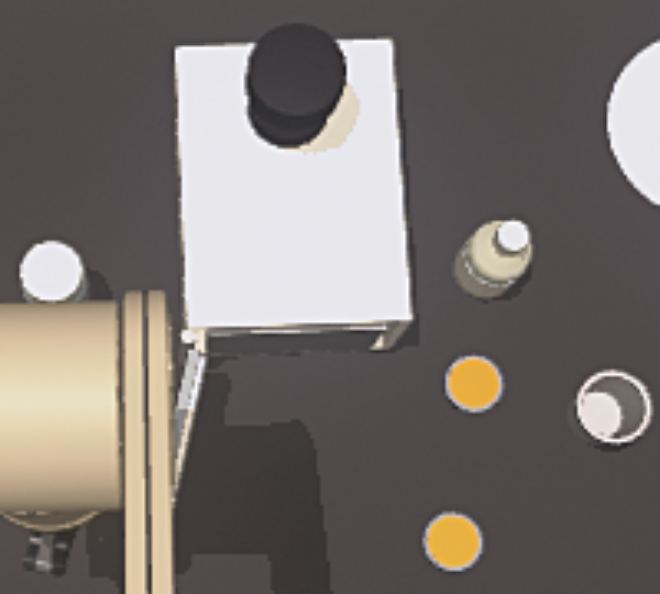

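The top view shows the tray in the opening, its edge at about crop row 330, with the bottle, jar and cup still in place. Now I'll compare the panel edge with the predicted flush line.

```bash
python3 - <<'E'
from h import *
from bench import *
c=capture("top");im=c["pixels"].mean(2)
for by in(20,0,-20):
    col=int(round(proj(c,W(0,by,84))[0]))
    print(col,[proj(c,W(b,by,z))[1].round(1) for b,z in((0,100),(0,84),(-5,84),(-10,84),(9,84))],list(zip(range(179,194),im[179:194,col].round().astype(int).tolist())))
E
```

```text
286 [np.float64(183.3), np.float64(184.8), np.float64(187.0), np.float64(189.2), np.float64(180.9)] [(179, 233), (180, 233), (181, 233), (182, 237), (183, 239), (184, 103), (185, 208), (186, 46), (187, 72), (188, 75), (189, 75), (190, 73), (191, 72), (192, 76), (193, 83)]
295 [np.float64(183.0), np.float64(184.5), np.float64(186.7), np.float64(188.9), np.float64(180.6)] [(179, 233), (180, 233), (181, 236), (182, 246), (183, 135), (184, 116), (185, 206), (186, 59), (187, 71), (188, 74), (189, 73), (190, 73), (191, 81), (192, 63), (193, 84)]
304 [np.float64(182.7), np.float64(184.2), np.float64(186.4), np.float64(188.6), np.float64(180.3)] [(179, 233), (180, 233), (181, 237), (182, 251), (183, 82), (184, 128), (185, 94), (186, 70), (187, 74), (188, 75), (189, 73), (190, 72), (191, 85), (192, 83), (193, 83)]
```

View pics/scene2.png

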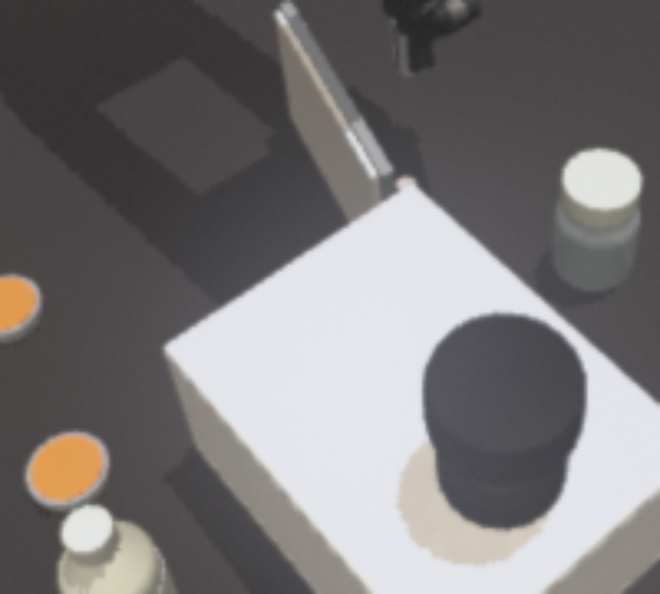

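The scene view shows the door still open at (330,110) and the jar and bottle untouched. The tray edge sits about 1 px (roughly 2 mm) from flush, which is too close to the 5 mm limit to be sure. A second, firmer push will settle it.

```bash
python3 - <<'E'
from h import *
from bench import *
robot.move_linear(doorp(1.8,105,60,170),velocity=250)
robot.move_ptp(W(-60,0,170),Q(0))
robot.move_linear(W(-45,0,55),velocity=200)
robot.move_linear(W(-18,0,55),velocity=50)
for k in range(2):
    print(robot.move_linear(W(10,0,55),velocity=15,stop_force=25)); o=get_obs();print(o["ee_pos"].round(1) if hasattr(o["ee_pos"],"round") else o["ee_pos"],o["ft_force"],o["time"])
robot.hold(.3);robot.move_linear(W(-60,0,55));robot.move_linear(W(-110,0,170),velocity=250)
print(get_obs()["time"])
E
```

```text
True
[576.5 -99.8  52.9] [ 0.51849403  0.04949706 -1.4479451 ] 15.3583
True
[576.  -99.5  51.1] [-0.79298111 -0.2956216   1.09504513] 15.9917
17.3917
```

The stop came at the same place (x≈576.5) at 25 N, so the tray is home. Now the door.

```bash
python3 - <<'E'
from h import *
from bench import *
robot.move_ptp(doorp(1.8,105,60,170),Q(1.8))
robot.move_linear(doorp(1.8,105,60,55),velocity=200)
robot.move_linear(doorp(1.77,105,20,55),velocity=100)
for th in np.linspace(1.6,.15,9):
    if robot.move_linear(doorp(th,105,12,55),Q(th),velocity=90,stop_force=20):
        print("stop",th);break
else:
    print(robot.move_linear(doorp(0,105,2,55),Q(0),velocity=35,stop_force=15))
o=get_obs();print(o["ee_pos"],doorp(0,105,11,55),o["ft_force"],o["time"])
E
```

```text
True
[ 564.56743314 -129.92481283   53.90027791] [np.float64(568.0618577635133), np.float64(-131.42695480797045), 55] [-1.39092799 -0.81730962 -0.08524098] 24.4083
```

It stopped 3.5 mm short of the prediction, the same offset as at the tray, which fits a shut door. One more push, then back off and look.

```bash
python3 - <<'E'
from h import *
from bench import *
print(robot.move_linear(doorp(0,105,-4,55),velocity=15,stop_force=20),get_obs()["ee_pos"])
robot.hold(.3)
robot.move_linear(doorp(0,105,80,55),velocity=100)
robot.move_linear(doorp(0,105,120,200),velocity=250)
o=get_obs();p=np.array(o["joint_positions"]);p[0]+=1.0;robot.movej(p)
c=capture("top");cv2.imwrite("pics/t3.png",cv2.resize(c["pixels"][85:265,205:405,::-1],None,fx=3.3,fy=3.3))
for th in(0,.05,.1): print(th,[proj(c,doorp(th,148,0,98)).round(1).tolist()],(proj(c,doorp(th,148,0,98))-[205,85])*3.3)
print(proj(c,doorp(0,0,0,98)),get_obs()["time"])
E
```

```text
True [ 563.90607183 -129.64422085   52.35830615]
0 [[329.6, 187.9]] [411.23777127 339.59026834]
0.05 [[329.8, 191.2]] [411.69642445 350.5441425 ]
0.1 [[329.7, 194.6]] [411.59475227 361.52091273]
[261.99062197 190.12573586] 28.475
```

View pics/t3.png

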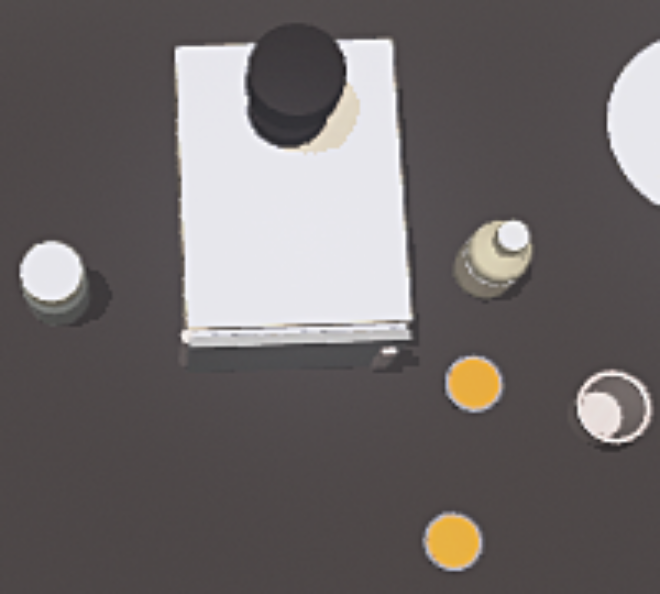

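The door lies flat along the box front. Its free edge is at crop (411,340), where a shut door was predicted at (411,339.6). The jar, cup and bottle haven't moved.

```bash
python3 -c "
from bench import *
print(job_done())"
```

```text
the job is handed in; nothing more can be done
None
```

The tray is pushed home and the door is shut over it, with the jar, cup and bottle unmoved in the last picture; the dish can't be seen behind the door but nothing touched it, and I handed the job in at about 28.5 s without getting a verdict back.

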